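# Load the charging docks

## Task

Put the three beige battery packs on charge: stand each one, contacts down, in the charging dock whose bay fits its thickness, lowering it all the way to the bay floor before letting go. The docks' tall cheeks leave finger room only at a pack's broad faces, so set the packs from the rack down on the bench and grip them afresh first. Keep the packs upright, and leave the mug, the screwdriver and the carton where they are.

Things in the scene. Friction and masses are not known exactly. Their poses are not given: they have to be found in the camera images.
- pack_thin: beige battery pack, upright box 26 thick (x) x 54 wide (y) x 95 high (z), brass contacts and grey band at its foot, which stays down. Packs differ only in thickness. Origin: centre of underside. 0.14 to 0.42 kg. Any two packs stand in the rack's two gaps, the third stands free on the bench.
- pack_medium: beige battery pack, upright box 34 thick (x) x 54 wide (y) x 95 high (z), brass contacts and grey band at its foot, which stays down. Packs differ only in thickness. Origin: centre of underside. 0.14 to 0.42 kg. Any two packs stand in the rack's two gaps, the third stands free on the bench.
- pack_thick: beige battery pack, upright box 42 thick (x) x 54 wide (y) x 95 high (z), brass contacts and grey band at its foot, which stays down. Packs differ only in thickness. Origin: centre of underside. 0.14 to 0.42 kg. Any two packs stand in the rack's two gaps, the third stands free on the bench.
- dock_narrow: black dock, fixed, 90 (x) x 88 (y), bay 30 (x) x 58 (y) for the 26 pack, x along x. Origin: underside centre (2 above bench); bay floor 20 above it. At the bay's +-x low lips, 45 high; at +-y tall cheeks 15 thick, 50 long, 130 high (15 over a seated pack); 5 mm lead-ins. Docks' places vary. Fingers gripping a pack across x clear the dock; across y they hit the cheeks.
- dock_middle: black dock, fixed, 90 (x) x 88 (y), bay 38 (x) x 58 (y) for the 34 pack, x along x. Origin: underside centre (2 above bench); bay floor 20 above it. At the bay's +-x low lips, 45 high; at +-y tall cheeks 15 thick, 50 long, 130 high (15 over a seated pack); 5 mm lead-ins. Docks' places vary. Fingers gripping a pack across x clear the dock; across y they hit the cheeks.
- dock_wide: black dock, fixed, 90 (x) x 88 (y), bay 46 (x) x 58 (y) for the 42 pack, x along x. Origin: underside centre (2 above bench); bay floor 20 above it. At the bay's +-x low lips, 45 high; at +-y tall cheeks 15 thick, 50 long, 130 high (15 over a seated pack); 5 mm lead-ins. Docks' places vary. Fingers gripping a pack across x clear the dock; across y they hit the cheeks.
- rack: aluminium sorter rack, fixed: 3 upright plates 4 thick (x), 44 long (y), 102 high at x = -52, 0, 52; y ends open. The 2 packs in its gaps stand on the bench at x about -26, 26, y 0, broad faces to the plates, narrow faces 5 past the plates' ends; no finger room at the plates. Origin: centre, bench height. The free pack is about 160 off on its -y side.
- mug: white ceramic mug, radius 38, 90 high, handle at its +y; origin centre of the underside. Bystander: leave alone.
- screwdriver: screwdriver lying on the bench, 190 long along its x, handle to -x, 26 high; origin under its middle. Bystander: leave alone.
- carton: small cardboard box, 100 (x) x 150 (y) x 60 high; origin centre of the underside. Bystander: leave alone.
There are look-alikes about, which are no part of the job. Leave any orange or pink look-alike of the pack_thick alone. What is shaped like the pack_thin but black is not meant.

How it is judged:
By the outcome, as a careful person would: the job done as asked, in the order asked, and still so for the second after the job is handed in, with the robot touching nothing.
It also fails if it takes over 72 s, if anything falls off the work surface, if the arm or the gripper's body presses on something with over 40 N, if the wrist force passes 120 N, or if a joint passes its speed limit or range.

## Robot

A 6-joint arm with a two-finger parallel gripper is mounted at the origin on the work surface. World frame = base frame: x ahead of the robot, y to its left, z up, the work surface at z = 0. Lengths are in mm, angles in rad, forces in N, time in s.
With the tool pointing down it reaches from about 325 to 750 mm from the base axis. Payload 7.6 kg.
Tool frame: the origin (TCP) lies on the mounting face of the last link; the fingertips stand 173 mm ahead of it and the grasp point (between the pads) lies bot.tcp_to_grasp ahead of it (bot.tcp_to_grasp is the distance from the TCP to the grasp point, in mm); z points along the fingers, y is the line along which they close (so a half turn about z gives the same grasp; the last joint's range is limited). The gripper opens to 85 mm and grips with 20 to 120 N. Pads are 22 mm wide; open, the fingers measure 114 mm over their backs; the gripper's body (76 mm by 85 mm) begins 54 mm behind the grasp point. The pads swing forward as they close: fully open they stand 13 mm farther back than shut.
Start: joints at [1.039, 0.052, 1.401, -0, 1.689, -0.07], TCP at [233.899, 470.022, 404.723] pointing down, gripper open.
Joint ranges: [-2.9, 2.9], [-0.91, 2.17], [0.12, 2.37], [-1.06, 4.2], [0.26, 2.73], [-2.93, 2.93]. Speed limits (rad/s): [2.57, 2.57, 3.01, 3.14, 3.14, 3.14].

## Interface

Orientations are given as [roll, pitch, yaw] about the fixed x, y, z axes, in that order (R = Rz(yaw) Ry(pitch) Rx(roll)).
In Python, from rig import state, cams, ticket, bot gives the robot as it stands.
- The arm moves only by the tool servo_tool, never from a script. Its argument "moves" is a list of rows, each a list of 4 numbers: the shift along the tool's x, y, z each as a share of 0.3 m, from -1 to 1, then the turn about the tool's z as a share of pi/4 rad, from -1 to 1. In form: [[tx, ty, tz, yaw], ...]. A call has 1 to 5 rows; each row is the pose to reach, as a shift and turn from the pose commanded when the call began, along the tool's axes at that moment; what a row does not reach only later rows make up. A row lasts 1/12 s, in which the tool goes at most 41.7 mm and 7.16 degrees, less where a joint would pass 70% of its speed; a pose out of reach is approached as far as the arm can. A call with a number of a shift or a turn outside -1 to 1 is refused whole. A call with a gripper value outside its range is refused whole. "jaw" is the closure, from 0 (fully open) to 1 (shut), set as the call begins (left out, the last holds). The fingers move at their own pace and stop on an object; "squeeze" is the grip in N (left out, the last holds). Time passes only in rows, so rows that repeat a pose let the fingers close. It gives the time, the measured TCP pose, the force, the opening and the grip force at its end, in the units of the state.
- state(): the state, without advancing time (a new reading comes with each control period).
- cams.capture(name): name is "side" or "top" or "wrist"; returns a dict with "img" (480x640x3 uint8, red, green, blue), "z_map" (480x640 float32, mm along the optical axis (not along the pixel's ray), 0 where there is no reading), "fx", "fy", "cx", "cy" (pixels), "world_from_camera" (4x4, takes a point from camera to world coordinates); the wrist camera has in their place "hand_eye" (4x4, takes a point from camera to tool coordinates, whose origin is the TCP and whose axes are the flange's). Camera axes: x right, y up, looking along -z (the intrinsics and any distortion apply to the point x, -y, -z); pixel columns grow to the right and rows downward; lengths in mm; the calibration is good to about 2 mm. A picture is of the moment at which its call begins: read the wrist's pose just before it.
- ticket.finish_job(): hands the job in; it is judged then, once.
The state is a dict: "t": time; "qpos": joint angles; "qvel": joint speeds; "joint_torque": joint torques, N m; "ee_pos": TCP position; "eef_rot": TCP orientation; "force": force on the tool from outside, world axes, zero at the start; "wrist_torque": the same for the moment, N m; "opening": finger opening in mm; "grasp_force": force on a finger pad.
Only numpy, scipy, OpenCV 4.12 (cv2) and the standard library are available. Lean on these libraries where they do the work, as an engineer would, in place of code of your own. Each camera call takes 0.05 s, during which the arm holds its last target. There are 200 camera calls.

## Working session

There is one attempt and no reset: what is moved stays moved. The work goes in short steps, Python scripts to look and compute and a tool call to move; the robot and the scene stay as the last step left them, time stands still between calls to the robot, and variables do not carry over. Pictures are saved under pics/ and viewed, at most 10 in all, crops included, and the job is handed in when it is done.

Besides the shell and the picture viewer there is one more tool, called as name([rows], argument=value, ...), one row to a line, values as JSON. servo_tool: Moves the arm, as the interface text tells. Shift numbers are shares of 0.3 m and turn numbers shares of pi/4 rad, none past 1 either way. Its arguments: {"type":"object","properties":{"moves":{"type":"array"},"jaw":{"type":"number"},"squeeze":{"type":"number"}},"required":["moves"]}

```bash
mkdir -p pics; ls; cat > h.py <<'E'
import numpy as np, cv2
from rig import state, cams, ticket, bot
from scipy.spatial.transform import Rotation as R
def pts(c, T=None):
    T = c["world_from_camera"] if T is None else T
    v,u=np.mgrid[0:480,0:640]; z=c["z_map"]
    p=np.stack([(u-c["cx"])/c["fx"]*z, -(v-c["cy"])/c["fy"]*z, -z],-1)
    return p@np.array(T)[:3,:3].T+np.array(T)[:3,3]
E
python3 - <<'E'
from h import *
s=state(); print(s, bot.tcp_to_grasp)
for n in("top","side"):
    c=cams.capture(n); cv2.imwrite(f"pics/{n}.png",c["img"][:,:,::-1]); np.savez(f"{n}.npz",**c)
    print(n,[k for k in c], c["fx"],np.round(c["world_from_camera"],2).tolist(), c.get("dist"))
E
```

```text
pics
{'t': 0.0, 'qpos': array([ 1.03868732e+00,  5.28745617e-02,  1.40172200e+00,  6.41059477e-06,
        1.68860856e+00, -7.02855463e-02]), 'qvel': array([ 0.00044093, -0.00192474, -0.00208695, -0.00046027, -0.00225847,
       -0.00171502]), 'joint_torque': array([ 1.30570537e-03, -3.81673944e+01, -3.60192275e+01, -8.92898333e-05,
        6.14257995e-03, -1.28683999e-05]), 'ee_pos': array([233.89109598, 469.99678423, 403.85379757]), 'eef_rot': array([-3.13998461e+00, -1.19591808e-04,  2.67976984e+00]), 'force': array([ 0.58823869, -0.50154996,  0.6263952 ]), 'wrist_torque': array([ 0.00412947, -0.03664592,  0.01396824]), 'grasp_force': 0.0, 'opening': 85.3058719455432} 154.70000000000002
top ['img', 'z_map', 'fx', 'fy', 'cx', 'cy', 'world_from_camera'] 527.6955756257007 [[0.01, 0.99, -0.17, 360.66], [-1.0, 0.01, -0.0, 18.35], [-0.0, 0.17, 0.99, 1356.83], [0.0, 0.0, 0.0, 1.0]] None
side ['img', 'z_map', 'fx', 'fy', 'cx', 'cy', 'world_from_camera'] 483.2710251701108 [[-1.0, 0.04, -0.01, 561.29], [-0.04, -0.78, 0.62, 728.67], [0.01, 0.62, 0.78, 892.42], [0.0, 0.0, 0.0, 1.0]] None
```

View pics/top.png

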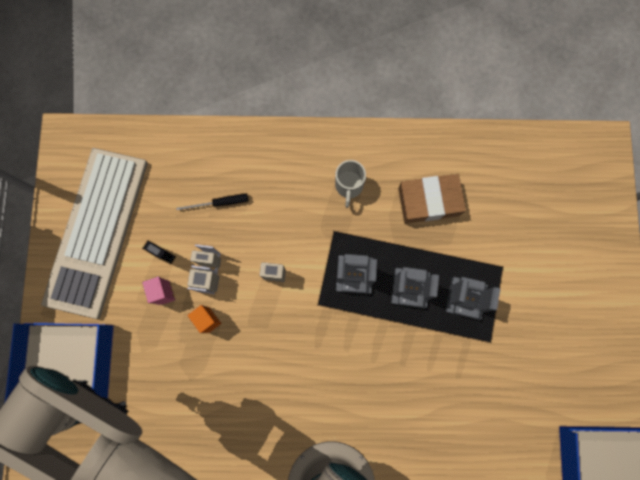

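View pics/side.png

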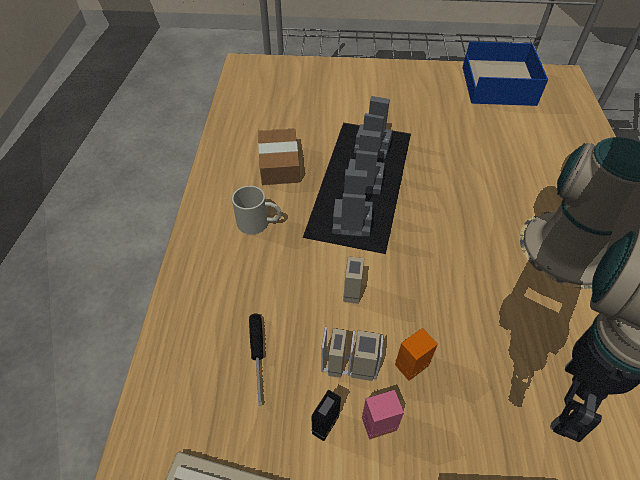

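Candidates: beige packs in the rack at top (203,256) and (200,279), and a free beige pack at (272,271). Look-alikes: pink (157,290), orange (203,319), black (158,250). Docks are at (355,273), (412,287) and (470,297). I choose the three beige ones.

```bash
cat > m.py <<'E'
from h import *
for n in("top","side"):
    c=dict(np.load(f"{n}.npz")); P=pts(c)
    print(n,"bench z",np.median(P[(abs(P[...,0]-450)<40)&(abs(P[...,1]+0)<400)][:,2]))
    for lo,hi in((88,110),(122,140)):
        m=((P[...,2]>lo)&(P[...,2]<hi)&(c["z_map"]>0)&(P[...,0]>280)&(P[...,0]<750)&(abs(P[...,1])<450)).astype(np.uint8)
        k,l,st,ce=cv2.connectedComponentsWithStats(m,connectivity=4)
        for i in range(1,k):
            if st[i,4]<25: continue
            q=P[l==i]; r=cv2.minAreaRect(q[:,:2].astype(np.float32))
            print(lo,st[i,4],"px",ce[i].round(),"rect",np.round(r[0]),np.round(r[1]),round(r[2],1),"z",round(np.median(q[:,2]),1),c["img"][l==i].mean(0).round())
a=cv2.imread("pics/top.png")
cv2.imwrite("pics/crop.png",np.vstack([cv2.resize(a[225:340,120:310],(760,460),interpolation=3)[:300],cv2.resize(a[230:330,320:510],(760,400),interpolation=3)[:300]]))
E
python3 m.py
```

```text
top bench z 3.0019081150280726
88 185 px [156. 251.] rect [559. 434.] [48. 26.] 59.9 z 95.7 [68. 63. 60.]
88 42 px [204. 246.] rect [570. 315.] [43.  5.] 82.5 z 101.1 [153. 143. 139.]
88 245 px [202. 257.] rect [545. 320.] [55. 27.] 83.6 z 95.6 [156. 145. 130.]
88 317 px [271. 270.] rect [515. 152.] [55. 34.] 86.1 z 95.6 [153. 142. 128.]
88 40 px [201. 268.] rect [518. 321.] [42.  5.] 82.7 z 101.6 [145. 138. 139.]
88 436 px [200. 280.] rect [489. 323.] [55. 49.] 83.5 z 95.6 [149. 140. 129.]
88 380 px [154. 290.] rect [465. 432.] [54. 43.] 18.8 z 95.5 [190. 115. 138.]
88 39 px [429. 289.] rect [ 479. -226.] [50. 14.] 9.1 z 99.1 [53. 54. 56.]
88 42 px [458. 291.] rect [ 471. -295.] [ 2. 49.] 76.5 z 99.9 [55. 55. 57.]
88 61 px [488. 300.] rect [ 451. -366.] [51. 14.] 4.6 z 100.7 [52. 52. 54.]
88 415 px [201. 319.] rect [397. 316.] [54. 43.] 38.2 z 95.2 [192. 105.  36.]
122 142 px [341. 268.] rect [519. -16.] [15. 50.] 86.4 z 131.3 [88. 89. 92.]
122 143 px [372. 270.] rect [515. -89.] [15. 50.] 85.2 z 132.0 [92. 93. 96.]
122 145 px [403. 281.] rect [ 490. -160.] [16. 51.] 82.8 z 131.1 [8
[... 1281 characters left out ...]

88 66 px [381. 347.] rect [469. 327.] [45.  4.] 83.6 z 102.0 [135. 135. 140.]
88 366 px [328. 403.] rect [561. 435.] [45. 27.] 59.5 z 95.6 [44. 43. 44.]
88 734 px [385. 404.] rect [466. 433.] [54. 43.] 20.5 z 95.5 [168.  92. 113.]
122 136 px [379. 100.] rect [ 456. -371.] [21. 50.] 73.2 z 131.0 [79. 81. 83.]
122 119 px [374. 117.] rect [ 472. -299.] [16. 50.] 75.5 z 130.6 [69. 71. 73.]
122 149 px [370. 134.] rect [ 483. -232.] [19. 50.] 79.9 z 130.9 [80. 83. 85.]
122 132 px [366. 154.] rect [ 492. -157.] [14. 50.] 85.3 z 131.4 [70. 72. 74.]
122 177 px [356. 173.] rect [518. -88.] [48. 23.] 2.3 z 131.2 [80. 83. 85.]
122 153 px [354. 197.] rect [522. -13.] [17. 50.] 83.1 z 131.3 [71. 74. 75.]
```

```bash
python3 - <<'E'
from h import *
c=cams.capture("wrist"); print(np.round(c["hand_eye"],3).tolist(),c["fx"],c["cx"],c["cy"])
E
```

```text
[[0.001, 0.955, 0.296, 75.433], [1.0, -0.001, 0.0, -0.268], [0.001, 0.296, -0.955, 29.951], [0.0, 0.0, 0.0, 1.0]] 412.940344141367 316.78163321311644 237.92130381587188
```

View pics/crop.png

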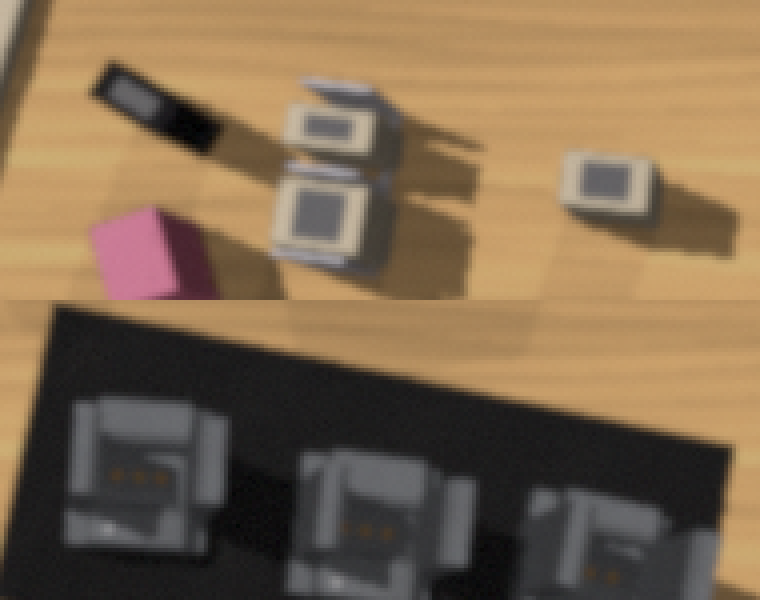

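The crop confirms beige packs: thin (rack far gap), thick (rack near gap), medium (free). Docks at crop (145,475), (380,530), (610,560). Next: dock poses and bay widths, and refined pack poses.

```bash
cat > d.py <<'E'
from h import *
C=[(517.5,-52,-3.1),(486,-194,-7.6),(463,-335,-12.7)]
for n in("top","side"):
    c=dict(np.load(f"{n}.npz")); P=pts(c).reshape(-1,3)
    for x,y,a in C:
        r=np.radians(a); d=P[:,:2]-[x,y]
        q=np.c_[d@[np.cos(r),np.sin(r)], d@[-np.sin(r),np.cos(r)], P[:,2]]
        q=q[(abs(q[:,0])<60)&(abs(q[:,1])<18)]
        prof=[]
        for b in range(-54,54,4):
            k=q[(q[:,0]>=b)&(q[:,0]<b+4)]
            prof.append(f"{b+2}:{np.median(k[:,2]):.0f}" if len(k) else f"{b+2}:-")
        print(n,a,*prof)
E
python3 d.py
```

```text
top -3.1 -52:3 -48:3 -44:43 -40:48 -36:48 -32:47 -28:47 -24:46 -20:43 -16:24 -12:23 -8:21 -4:23 0:23 4:21 8:23 12:22 16:22 20:41 24:47 28:47 32:47 36:47 40:47 44:47 48:- 52:2
top -7.6 -52:2 -48:3 -44:46 -40:47 -36:48 -32:47 -28:48 -24:47 -20:47 -16:45 -12:22 -8:23 -4:23 0:23 4:22 8:24 12:24 16:42 20:47 24:49 28:48 32:47 36:47 40:47 44:48 48:- 52:3
top -12.7 -52:3 -48:12 -44:47 -40:47 -36:47 -32:49 -28:46 -24:44 -20:23 -16:22 -12:20 -8:22 -4:25 0:24 4:24 8:22 12:21 16:22 20:27 24:45 28:49 32:47 36:48 40:48 44:48 48:- 52:2
side -3.1 -52:3 -48:2 -44:3 -40:48 -36:48 -32:48 -28:49 -24:48 -20:- -16:- -12:- -8:- -4:- 0:- 4:- 8:- 12:- 16:- 20:- 24:- 28:48 32:48 36:48 40:48 44:48 48:24 52:4
side -7.6 -52:3 -48:4 -44:5 -40:48 -36:48 -32:47 -28:49 -24:49 -20:- -16:- -12:- -8:- -4:- 0:- 4:- 8:- 12:- 16:- 20:- 24:- 28:- 32:48 36:48 40:48 44:48 48:49 52:3
side -12.7 -52:3 -48:3 -44:30 -40:48 -36:47 -32:48 -28:48 -24:44 -20:39 -16:- -12:- -8:- -4:- 0:- 4:- 8:- 12:- 16:- 20:- 24:- 28:- 32:- 36:49 40:48 44:47 48:- 52:3
```

```bash
cat >> h.py <<'E'
def plan(wps, start=None, dz=0.9, settle=2, vmax=36, wmax=6.4):
    """print servo calls; wps rows: x,y,z(TCP),yaw_deg"""
    s=state()
    if start is None: start=[*s["ee_pos"],np.degrees(s["eef_rot"][2])]; start[2]+=dz
    cur=np.array(start,float); rows=[]
    for i,w in enumerate(wps):
        w=np.array(w,float); dy=(w[3]-cur[3]+180)%360-180
        n=int(max(1,np.ceil(max(np.linalg.norm(w[:3]-cur[:3])/vmax,abs(dy)/wmax))))
        for k in range(1,n+1): rows.append(np.r_[cur[:3]+(w[:3]-cur[:3])*k/n, cur[3]+dy*k/n])
        cur=rows[-1].copy()
    rows+= [rows[-1]]*settle
    base=np.array(start,float)
    for j in range(0,len(rows),5):
        out=[]
        for r in rows[j:j+5]:
            a=np.radians(base[3]); d=r[:3]-base[:3]
            t=(base[3]-r[3])/45
            out.append([round(float(v),3) for v in (d@[np.cos(a),np.sin(a),0]/300, d@[np.sin(a),-np.cos(a),0]/300, -d[2]/300, t)])
        print(str(out).replace(" ","").replace("0.",".")); base=r
    print("t",round(s["t"],2),"end",cur.round(1))
def snap(name):
    s=state(); c=cams.capture("wrist"); T=np.eye(4); T[:3,:3]=R.from_euler("xyz",s["eef_rot"]).as_matrix(); T[:3,3]=s["ee_pos"]
    c["world_from_camera"]=T@np.array(c["hand_eye"]); np.savez(name+".npz",**c); cv2.imwrite(f"pics/{name}.png",c["img"][:,:,::-1])
    print(name,s["t"],s["ee_pos"].round(1),s["eef_rot"].round(4)); return c
E
python3 - <<'E'
from h import *
plan([[500,240,400,85]])
print(); plan([[485,-10,400,82]],[500,240,400,85],settle=1)
E
```

```text
[[-.103,-.026,.002,.138],[-.206,-.053,.003,.277],[-.31,-.079,.005,.415],[-.413,-.106,.006,.554],[-.516,-.132,.008,.692]]
[[-.102,.031,.002,.138],[-.204,.062,.003,.277],[-.306,.092,.005,.415],[-.408,.123,.006,.554],[-.51,.154,.008,.692]]
[[-.071,.079,.002,.138],[-.071,.079,.002,.138],[-.071,.079,.002,.138]]
t 0.15 end [500. 240. 400.  85.]

[[-.119,.003,-.0,.01],[-.238,.007,-.0,.019],[-.358,.01,-.0,.029],[-.477,.013,-.0,.038],[-.596,.016,-.0,.048]]
[[-.119,.008,-.0,.01],[-.238,.015,-.0,.019],[-.238,.015,-.0,.019]]
t 0.15 end [485. -10. 400.  82.]
```

servo_tool([
  [-0.103,-0.026,0.002,0.138],
  [-0.206,-0.053,0.003,0.277],
  [-0.31,-0.079,0.005,0.415],
  [-0.413,-0.106,0.006,0.554],
  [-0.516,-0.132,0.008,0.692],
], jaw=0)

```text
t: 0.57
ee_pos: [355.7, 364.4, 402.1]
eef_rot: [-3.141, 0.0, 2.131]
force: [0.5, 0.5, -0.3]
opening: 85.4
grasp_force: 0.0
```

servo_tool([
  [-0.102,0.031,0.002,0.138],
  [-0.204,0.062,0.003,0.277],
  [-0.306,0.092,0.005,0.415],
  [-0.408,0.123,0.006,0.554],
  [-0.51,0.154,0.008,0.692],
])

```text
t: 0.98
ee_pos: [476.8, 259.9, 399.7]
eef_rot: [-3.141, 0.0, 1.587]
force: [0.0, 1.2, 0.8]
opening: 85.1
grasp_force: 0.0
```

servo_tool([
  [-0.071,0.079,0.002,0.138],
  [-0.071,0.079,0.002,0.138],
  [-0.071,0.079,0.002,0.138],
])

```text
t: 1.23
ee_pos: [500.8, 239.3, 398.5]
eef_rot: [-3.14, 0.0, 1.482]
force: [-0.1, -0.5, 0.3]
opening: 85.6
grasp_force: 0.0
```

```bash
python3 - <<'E'
from h import *
snap("w1"); print(state()["force"])
plan([[485,-30,400,82]],settle=2)
E
```

```text
w1 1.2333 [500.8 239.3 398.5] [-3.1402e+00  4.0000e-04  1.4823e+00]
[-0.49037072 -0.42011693 -1.17068374]
[[-.113,.003,-.0,.008],[-.225,.007,-.0,.017],[-.338,.01,-.0,.025],[-.451,.014,-.0,.034],[-.564,.017,-.001,.042]]
[[-.113,.007,-.0,.008],[-.225,.014,-.0,.017],[-.338,.022,-.0,.025],[-.338,.022,-.0,.025],[-.338,.022,-.0,.025]]
t 1.28 end [485. -30. 400.  82.]
```

Works well. On to the docks.

servo_tool([
  [-0.113,0.003,0,0.008],
  [-0.225,0.007,0,0.017],
  [-0.338,0.01,0,0.025],
  [-0.451,0.014,0,0.034],
  [-0.564,0.017,0,0.042],
])

```text
t: 1.7
ee_pos: [489.5, 71.3, 399.4]
eef_rot: [3.141, -0.0, 1.455]
force: [1.0, 0.3, 0.4]
opening: 85.4
grasp_force: 0.0
```

servo_tool([
  [-0.113,0.007,0,0.008],
  [-0.225,0.014,0,0.017],
  [-0.338,0.022,0,0.025],
  [-0.338,0.022,0,0.025],
  [-0.338,0.022,0,0.025],
])

```text
t: 2.12
ee_pos: [484.6, -30.3, 399.5]
eef_rot: [3.141, -0.0, 1.431]
force: [-0.3, -0.1, -0.4]
opening: 85.5
grasp_force: 0.0
```

```bash
python3 - <<'E'
from h import *
snap("w2"); 
plan([[470,-220,400,80]],settle=2)
E
```

```text
w2 2.1167 [484.6 -30.3 399.5] [ 3.1413e+00 -5.0000e-04  1.4313e+00]
[[-.106,.006,.0,.008],[-.212,.013,.0,.016],[-.318,.019,.001,.023],[-.424,.026,.001,.031],[-.53,.032,.001,.039]]
[[-.106,.01,.0,.008],[-.106,.01,.0,.008],[-.106,.01,.0,.008]]
t 2.17 end [ 470. -220.  400.   80.]
```

servo_tool([
  [-0.106,0.006,0,0.008],
  [-0.212,0.013,0,0.016],
  [-0.318,0.019,0.001,0.023],
  [-0.424,0.026,0.001,0.031],
  [-0.53,0.032,0.001,0.039],
])

```text
t: 2.58
ee_pos: [472.8, -188.2, 399.1]
eef_rot: [3.141, -0.001, 1.405]
force: [0.1, -0.2, 0.4]
opening: 85.3
grasp_force: 0.0
```

servo_tool([
  [-0.106,0.01,0,0.008],
  [-0.106,0.01,0,0.008],
  [-0.106,0.01,0,0.008],
])

```text
t: 2.83
ee_pos: [470.5, -220.2, 398.7]
eef_rot: [-3.141, -0.001, 1.396]
force: [-0.1, 0.6, 0.7]
opening: 85.5
grasp_force: 0.0
```

```bash
cat > f.py <<'E'
from h import *
for n in("w1","w2","w3"):
    c=dict(np.load(f"{n}.npz")); P=pts(c)
    for lo,hi in((88,99),(99,110),(126,140)):
        m=((P[...,2]>lo)&(P[...,2]<hi)&(c["z_map"]>0)&(P[...,0]>420)&(P[...,0]<650)&(abs(P[...,1])<450)).astype(np.uint8)
        k,l,st,ce=cv2.connectedComponentsWithStats(m,connectivity=4)
        for i in range(1,k):
            if st[i,4]<200 or (lo<126 and n!="w1"): continue
            q=P[l==i]; r=cv2.minAreaRect(q[:,:2].astype(np.float32)); b=st[i]
            print(n,lo,b[4],"px",ce[i].round(),b[:4],"rect",np.round(r[0],1),np.round(r[1],1),round(r[2],1),"mean",q.mean(0).round(1))
    C=[(517.5,-52,-3.1),(486,-194,-7.6),(463,-335,-12.7)]
    Q=P.reshape(-1,3)
    if n!="w1":
      for x,y,a in C:
        r=np.radians(a); d=Q[:,:2]-[x,y]
        q=np.c_[d@[np.cos(r),np.sin(r)], d@[-np.sin(r),np.cos(r)], Q[:,2]]
        k=q[(abs(q[:,0])<60)&(abs(q[:,1])<12)&(q[:,2]>44)&(q[:,2]<52)]
        for sgn in(-1,1):
            kk=k[k[:,0]*sgn>0]
            if len(kk)>50: print(n,a,"lip",sgn,np.percentile(kk[:,0],[1,3,97,99]).round(1),len(kk))
E
python3 -c "
from h import *
snap('w3')"; python3 f.py
```

```text
w3 2.8333 [ 470.5 -220.2  398.7] [-3.1411e+00 -8.0000e-04  1.3955e+00]
w1 88 3798 px [376.  93.] [353  48  48  92] rect [545.  320.1] [54.1 26.3] 83.4 mean [544.5 320.9  95.7]
w1 88 5999 px [291.  95.] [258  50  69  93] rect [491.6 323.1] [54.1 42.1] 83.1 mean [491.9 323.9  95.8]
w1 88 276 px [413.  97.] [408  61  11  74] rect [568.  315.7] [43.5  0.8] 83.5 mean [568.  316.1  93.5]
w1 88 404 px [186. 115.] [177  97  22  36] rect [424.9 318.8] [ 9.8 21.7] 0.0 mean [423.9 318.1  94.4]
w1 88 3047 px [346. 332.] [324 298  47  69] rect [515.  151.6] [55.3 33.9] 85.1 mean [514.9 154.6  95.6]
w1 99 548 px [249.  93.] [245  55   9  77] rect [466.7 327. ] [43.9  4.3] 83.6 mean [466.9 327.4 102.4]
w1 99 504 px [334.  95.] [330  58   9  76] rect [518.2 321. ] [43.4  4. ] 83.6 mean [518.2 321.7 102.6]
w1 99 569 px [419.  97.] [412  60  14  76] rect [569.8 315.3] [43.6  4.6] 83.7 mean [569.5 316.  102.3]
w2 126 2115 px [371. 209.] [328 193  86  32] rect [518.9 -16.4] [15.5 50.1] 86.5 mean [519.  -15.3 132. ]
w2 126 2021 px [376. 319.] [336 304  80  32] rect [514.6 -89.3] [16.2 50.1] 86.7 mean [51
[... 317 characters left out ...]
   3.] [310   0  66   9] rect [506.  -95.3] [ 2.9 33.8] 86.5 mean [501.  -95.7 130.8]
w3 126 2449 px [331. 134.] [286 118  91  32] rect [ 489.1 -160.1] [15.1 50.1] 82.9 mean [ 489.2 -159.8  132. ]
w3 126 2189 px [336. 256.] [295 241  83  31] rect [ 480.  -232.5] [16. 50.] 83.3 mean [ 480.1 -231.8  131.7]
w3 126 1596 px [335. 354.] [298 342  77  24] rect [ 468.3 -301.7] [16.5 50. ] 76.6 mean [ 468.9 -299.   131.7]
w3 126 642 px [323. 437.] [295 431  70  15] rect [ 453.5 -367.7] [ 6.8 49.5] 77.9 mean [ 449.2 -366.5  129.3]
w3 -7.6 lip -1 [-45.9 -45.4 -18.3 -17.4] 1139
w3 -7.6 lip 1 [14.9 15.8 42.9 43.6] 1171
w3 -12.7 lip -1 [-47.  -46.8 -29.2 -28.8] 507
w3 -12.7 lip 1 [32.4 33.3 42.5 42.6] 210
```

```bash
python3 -c "
from h import *
plan([[512,100,370,85],[515,152,290,85],[515,152,221,85]],settle=2)"
```

```text
[[.119,-.005,.011,-.012],[.238,-.011,.022,-.025],[.358,-.016,.033,-.037],[.477,-.022,.044,-.049],[.596,-.027,.055,-.061]]
[[.119,.0,.011,-.012],[.239,.001,.022,-.025],[.358,.001,.033,-.037],[.477,.001,.044,-.049],[.535,-.002,.133,-.049]]
[[.058,-.002,.089,.0],[.116,-.003,.178,.0],[.116,-.003,.293,.0],[.116,-.003,.408,.0],[.116,-.003,.408,.0]]
[[.0,.0,-.0,.0]]
t 2.88 end [515. 152. 221.  85.]
```

servo_tool([
  [0.119,-0.005,0.011,-0.012],
  [0.238,-0.011,0.022,-0.025],
  [0.358,-0.016,0.033,-0.037],
  [0.477,-0.022,0.044,-0.049],
  [0.596,-0.027,0.055,-0.061],
])

```text
t: 3.3
ee_pos: [493.0, -39.4, 382.7]
eef_rot: [3.141, -0.001, 1.447]
force: [0.5, -0.8, 0.2]
opening: 85.3
grasp_force: 0.0
```

servo_tool([
  [0.119,0,0.011,-0.012],
  [0.239,0.001,0.022,-0.025],
  [0.358,0.001,0.033,-0.037],
  [0.477,0.001,0.044,-0.049],
  [0.535,-0.002,0.133,-0.049],
])

```text
t: 3.72
ee_pos: [513.0, 121.8, 347.2]
eef_rot: [3.133, -0.004, 1.488]
force: [0.9, -0.3, 1.1]
opening: 85.4
grasp_force: 0.0
```

servo_tool([
  [0.058,-0.002,0.089,0],
  [0.116,-0.003,0.178,0],
  [0.116,-0.003,0.293,0],
  [0.116,-0.003,0.408,0],
  [0.116,-0.003,0.408,0],
])

```text
t: 4.13
ee_pos: [512.2, 152.7, 213.1]
eef_rot: [-3.13, 0.003, 1.485]
force: [-1.1, 0.4, -1.4]
opening: 85.2
grasp_force: 0.0
```

servo_tool([
  [0,0,0,0],
  [0,0,0,0],
  [0,0,0,0],
  [0,0,0,0],
  [0,0,0,0],
], jaw=1, squeeze=50)

```text
t: 4.55
ee_pos: [516.0, 150.9, 222.6]
eef_rot: [3.138, -0.002, 1.481]
force: [-1.6, -0.3, 5.6]
opening: 33.5
grasp_force: 55.0
```

```bash
sed -i 's|n=int(max(1,np.ceil(max(np.linalg.norm(w\[:3\]-cur\[:3\])/vmax,abs(dy)/wmax))))|n=int(max(2,np.ceil(1.4*max(np.linalg.norm(w[:3]-cur[:3])/vmax,abs(dy)/wmax))))|; s|for k in range(1,n+1): rows.append(.*|for k in range(1,n+1):\n            f=(1-np.cos(np.pi*k/n))/2; rows.append(np.r_[cur[:3]+(w[:3]-cur[:3])*f, cur[3]+dy*f])|' h.py
python3 -c "
from h import *
s=state();print(s['ee_pos'],s['eef_rot'],s['opening'],s['grasp_force'])
plan([[515,152,372,85],[516.8,-52.6,372,86.6]],[515,152,221,85],settle=3)"
```

```text
[516.01356357 150.94846444 222.5816116 ] [ 3.13793288e+00 -1.61600073e-03  1.48117245e+00] 33.47390110251793 55.04241406917572
[[.0,.0,-.034,.0],[.0,.0,-.126,.0],[.0,.0,-.252,.0],[.0,.0,-.378,.0],[.0,.0,-.47,.0]]
[[.0,.0,-.034,.0],[-.026,.002,-.034,-.001],[-.099,.01,-.034,-.005],[-.21,.02,-.034,-.011],[-.339,.033,-.034,-.018]]
[[-.13,.011,-.0,-.007],[-.24,.02,-.0,-.013],[-.314,.026,-.0,-.016],[-.34,.028,-.0,-.018],[-.34,.028,-.0,-.018]]
[[.0,.0,-.0,.0],[.0,.0,-.0,.0]]
t 4.55 end [516.8 -52.6 372.   86.6]
```

servo_tool([
  [0,0,-0.034,0],
  [0,0,-0.126,0],
  [0,0,-0.252,0],
  [0,0,-0.378,0],
  [0,0,-0.47,0],
])

```text
t: 4.97
ee_pos: [515.2, 150.5, 365.5]
eef_rot: [3.138, -0.001, 1.481]
force: [-0.2, 0.8, -1.8]
opening: 33.4
grasp_force: 54.1
```

servo_tool([
  [0,0,-0.034,0],
  [-0.026,0.002,-0.034,-0.001],
  [-0.099,0.01,-0.034,-0.005],
  [-0.21,0.02,-0.034,-0.011],
  [-0.339,0.033,-0.034,-0.018],
])

```text
t: 5.38
ee_pos: [515.6, 47.9, 368.3]
eef_rot: [-3.137, 0.0, 1.498]
force: [0.7, -0.3, -1.5]
opening: 33.5
grasp_force: 54.1
```

servo_tool([
  [-0.13,0.011,0,-0.007],
  [-0.24,0.02,0,-0.013],
  [-0.314,0.026,0,-0.016],
  [-0.34,0.028,0,-0.018],
  [-0.34,0.028,0,-0.018],
])

```text
t: 5.8
ee_pos: [516.5, -55.7, 368.9]
eef_rot: [-3.137, -0.0, 1.506]
force: [0.8, 0.3, -1.3]
opening: 33.2
grasp_force: 54.1
```

servo_tool([
  [0,0,0,0],
  [0,0,0,0],
  [0,0,0,0],
])

```text
t: 6.05
ee_pos: [516.9, -52.6, 370.9]
eef_rot: [-3.141, -0.0, 1.511]
force: [-0.3, 0.5, -2.1]
opening: 33.6
grasp_force: 54.1
```

```bash
cat > v.py <<'E'
from h import *
import sys
c=snap(sys.argv[1]); s=state(); print(s['opening'],s['grasp_force'],s['force'])
E
python3 v.py g1
```

```text
g1 6.05 [516.9 -52.6 370.9] [-3.1408e+00 -4.0000e-04  1.5113e+00]
33.42425921313185 54.13139998912811 [ 0.84061175 -0.35015354 -1.56560872]
```

View pics/g1.png

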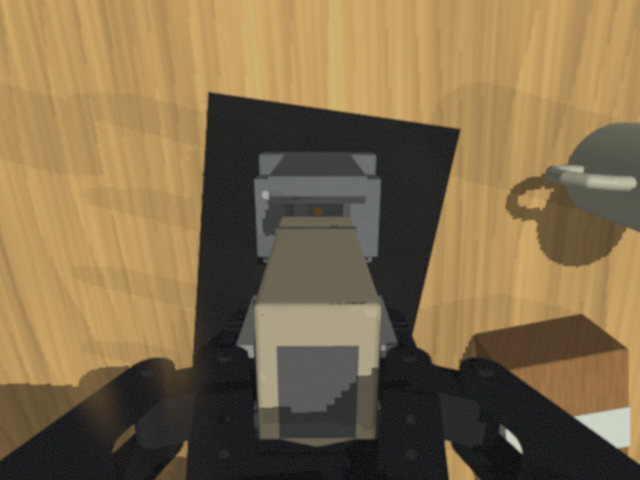

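The held pack (top at px (318,370)) is over the dock bay at px (318,200). I'll check its in-hand offset from the depth data.

```bash
cat > inh.py <<'E'
from h import *
import sys
# pose of the held pack's top face from wrist shot(s)
def held(n):
    c=dict(np.load(n+".npz")); P=pts(c,c["hand_eye"])  # tool frame
    m=(abs(P[...,1])<30)&(P[...,0]>-45)&(P[...,0]<60)&(P[...,2]>105)&(P[...,2]<150)&(c["img"].sum(-1)>200)&(c["z_map"]>0)
    z0=np.percentile(P[m][:,2],20); m&=abs(P[...,2]-z0)<4
    k,l,st,ce=cv2.connectedComponentsWithStats(m.astype(np.uint8)); i=1+st[1:,4].argmax(); q=P[l==i]
    r=cv2.minAreaRect(q[:,:2].astype(np.float32))
    A=np.c_[q[:,:2],np.ones(len(q))]; co=np.linalg.lstsq(A,q[:,2],rcond=None)[0]
    print("tool-frame top: z",round(z0,1),"rect",np.round(r,1) if 0 else (np.round(r[0],1),np.round(r[1],1),round(r[2],1)),"xr",np.percentile(q[:,0],[.5,99.5]).round(1),"yr",np.percentile(q[:,1],[1,99]).round(1),"tilt",co[:2].round(3),st[i,4])
held(sys.argv[1])
E
python3 inh.py g1
python3 -c "
from h import *
plan([[516.8,-52.6,275,86.6]],[516.8,-52.6,372,86.6],settle=2,vmax=26)"
```

```text
tool-frame top: z 126.3 rect (array([ 5.8, -0. ]), array([34.1, 44.5]), 90.0) xr [-14.6  27.5] yr [-16.5  16.2] tilt [0.019 0.007] 14221
[[.0,.0,.022,.0],[.0,.0,.081,.0],[.0,.0,.162,.0],[.0,.0,.242,.0],[.0,.0,.302,.0]]
[[.0,.0,.022,.0],[.0,.0,.022,.0],[.0,.0,.022,.0]]
t 6.1 end [516.8 -52.6 275.   86.6]
```

servo_tool([
  [-0.003,0,0.022,0],
  [-0.003,0,0.081,0],
  [-0.003,0,0.15,0],
  [-0.003,0,0.2,0],
  [-0.003,0,0.24,0],
])

```text
t: 6.52
ee_pos: [516.5, -54.1, 297.3]
eef_rot: [-3.14, -0.0, 1.51]
force: [-0.0, -0.6, -1.4]
opening: 33.1
grasp_force: 54.1
```

servo_tool([
  [0,0,0.03,0],
  [0,0,0.06,0],
  [0,0,0.083,0],
  [0,0,0.083,0],
  [0,0,0.083,0],
])

```text
t: 6.93
ee_pos: [516.9, -54.6, 274.6]
eef_rot: [3.142, -0.0, 1.51]
force: [0.6, 0.1, -2.8]
opening: 32.9
grasp_force: 54.1
```

```bash
python3 v.py g2; python3 inh.py g2
```

```text
g2 6.9333 [516.9 -54.6 274.6] [ 3.1415e+00 -1.0000e-04  1.5096e+00]
33.295227592434856 54.130041003227234 [-1.09479775 -0.15143999 -2.54522766]
tool-frame top: z 126.4 rect (array([4.7, 0. ]), array([34.4, 46.7]), 89.8) xr [-16.7  27.6] yr [-16.5  16.4] tilt [0.017 0.008] 15804
```

servo_tool([
  [0.003,0,0.02,0],
  [0.003,0,0.045,0],
  [0.003,0,0.07,0],
  [0.003,0,0.09,0],
  [0.003,0,0.09,0],
])

```text
t: 7.4
ee_pos: [516.4, -53.7, 245.4]
eef_rot: [-3.138, -0.0, 1.51]
force: [0.5, 0.5, -1.7]
opening: 33.5
grasp_force: 54.1
```

servo_tool([
  [0,0,0.005,0],
  [0,0,0.01,0],
  [0,0,0.015,0],
  [0,0,0.018,0],
  [0,0,0.018,0],
])

```text
t: 7.82
ee_pos: [517.1, -53.8, 244.6]
eef_rot: [3.141, 0.0, 1.51]
force: [-9.0, 0.7, 13.5]
opening: 34.0
grasp_force: 56.1
```

servo_tool([
  [0,0,0.004,0],
  [0,0,0.007,0],
  [0,0,0.007,0],
])

```text
t: 8.07
ee_pos: [517.1, -53.8, 244.5]
eef_rot: [3.14, 0.0, 1.51]
force: [-15.9, 1.7, 26.3]
opening: 33.3
grasp_force: 58.0
```

servo_tool([
  [0,0,0,0],
  [0,0,0,0],
  [0,0,0,0],
  [0,0,0,0],
], jaw=0)

```text
t: 8.4
ee_pos: [517.0, -53.8, 239.9]
eef_rot: [3.142, -0.0, 1.51]
force: [0.3, 0.1, -0.0]
opening: 79.4
grasp_force: 0.0
```

```bash
python3 v.py g3; python3 inh.py g3; python3 -c "
from h import *
plan([[516.8,-52.6,300,86.6],[510,60,360,120],[545,320.3,320,173.5]],settle=3)"
```

```text
g3 8.4 [517.  -53.8 239.9] [ 3.1415e+00 -1.0000e-04  1.5095e+00]
85.09074854446777 0.0 [ 0.74077059 -0.27507821  0.10935251]
tool-frame top: z 107.3 rect (array([38. , -0.3]), array([50.8, 15.2]), 90.0) xr [30.7 45.1] yr [-24.8  24.2] tilt [-0.049  0.   ] 14696
[[.001,-.0,-.049,-.001],[.003,-.001,-.148,-.002],[.004,-.001,-.198,-.002],[.018,-.002,-.205,-.031],[.059,-.007,-.227,-.111]]
[[.061,-.002,-.032,-.12],[.133,-.005,-.071,-.262],[.205,-.007,-.109,-.404],[.266,-.009,-.141,-.525],[.306,-.011,-.163,-.605]]
[[.013,.006,-.008,-.028],[.025,.015,-.005,-.049],[.06,.041,.001,-.108],[.116,.082,.012,-.202],[.189,.136,.026,-.325]]
[[.066,.082,.016,-.143],[.138,.17,.033,-.297],[.209,.258,.051,-.451],[.275,.34,.067,-.594],[.332,.411,.08,-.718]]
[[.008,.069,.011,-.094],[.013,.113,.017,-.154],[.015,.127,.02,-.174],[.015,.127,.02,-.174],[.015,.127,.02,-.174]]
[[.0,.0,-.0,.0]]
t 8.45 end [545.  320.3 320.  173.5]
```

servo_tool([
  [0,0,-0.049,0],
  [0.002,0,-0.148,0],
  [0.004,-0.001,-0.198,-0.002],
  [0.018,-0.002,-0.205,-0.031],
  [0.059,-0.007,-0.227,-0.111],
])

```text
t: 8.87
ee_pos: [515.9, -36.5, 307.7]
eef_rot: [-3.141, 0.0, 1.597]
force: [-0.2, -0.3, -1.5]
opening: 85.7
grasp_force: 0.0
```

servo_tool([
  [0.061,-0.002,-0.032,-0.12],
  [0.133,-0.005,-0.071,-0.262],
  [0.205,-0.007,-0.109,-0.404],
  [0.266,-0.009,-0.141,-0.525],
  [0.306,-0.011,-0.163,-0.605],
])

```text
t: 9.28
ee_pos: [510.0, 57.5, 356.8]
eef_rot: [-3.141, -0.001, 2.079]
force: [0.2, 0.7, -0.2]
opening: 85.5
grasp_force: 0.0
```

servo_tool([
  [0.013,0.006,-0.008,-0.028],
  [0.025,0.015,-0.005,-0.049],
  [0.06,0.041,0.001,-0.108],
  [0.116,0.082,0.012,-0.202],
  [0.189,0.136,0.026,-0.325],
])

```text
t: 9.7
ee_pos: [519.0, 124.9, 348.1]
eef_rot: [-3.141, -0.0, 2.329]
force: [0.8, 1.0, 0.1]
opening: 85.5
grasp_force: 0.0
```

servo_tool([
  [0.066,0.082,0.016,-0.143],
  [0.138,0.17,0.033,-0.297],
  [0.209,0.258,0.051,-0.451],
  [0.275,0.34,0.067,-0.594],
  [0.332,0.411,0.08,-0.718],
])

```text
t: 10.12
ee_pos: [540.0, 284.2, 323.0]
eef_rot: [-3.14, -0.002, 2.898]
force: [0.7, -1.3, 0.3]
opening: 85.0
grasp_force: 0.0
```

servo_tool([
  [0.008,0.069,0.011,-0.094],
  [0.013,0.113,0.017,-0.154],
  [0.015,0.127,0.02,-0.174],
  [0.015,0.127,0.02,-0.174],
  [0.015,0.127,0.02,-0.174],
])

```text
t: 10.53
ee_pos: [545.3, 319.6, 318.4]
eef_rot: [-3.141, -0.001, 3.026]
force: [-0.3, -0.3, -0.3]
opening: 85.2
grasp_force: 0.0
```

```bash
python3 - <<'E'
from h import *
c=snap("w4"); P=pts(c)
c2=cams.capture("top"); P2=pts(c2); m=(abs(P2[...,0]-517)<35)&(abs(P2[...,1]+52)<26)&(P2[...,2]>105)&(P2[...,2]<125)
q=P2[m]; print("seated top",m.sum(),np.median(q,0).round(1)); r=cv2.minAreaRect(q[:,:2].astype(np.float32)); print(r)
m=((P[...,2]>88)&(P[...,2]<99)&(P[...,0]>450)).astype(np.uint8)
k,l,st,ce=cv2.connectedComponentsWithStats(m)
for i in range(1,k):
    if st[i,4]>300: q=P[l==i]; print(st[i],cv2.minAreaRect(q[:,:2].astype(np.float32)))
plan([[545,320.3,226,173.5]])
E
```

```text
w4 10.5333 [545.3 319.6 318.4] [-3.1407e+00 -9.0000e-04  3.0263e+00]
seated top 324 [517.1 -52.4 117.6]
((517.6602783203125, -52.543575286865234), (52.19286346435547, 34.540706634521484), 86.08108520507812)
[  485    27   131   117 10227] ((466.3498840332031, 433.01708984375), (49.442291259765625, 42.80122375488281), 19.38762092590332)
[  252   113   120    92 10506] ((491.73358154296875, 322.73663330078125), (54.24107360839844, 42.16334533691406), 83.17579650878906)
[269 208  91   7 465] ((516.2796020507812, 321.1512451171875), (43.34564208984375, 0.878821611404419), 83.65106964111328)
[ 493  227  121   84 5503] ((560.8817138671875, 437.879150390625), (55.251182556152344, 26.265119552612305), 60.21531295776367)
[ 264  238  109   53 5527] ((544.5174560546875, 319.8757019042969), (54.14249801635742, 26.417724609375), 83.44928741455078)
[273 303  85  12 798] ((567.8757934570312, 315.4444885253906), (43.682716369628906, 1.6654908657073975), 83.42720794677734)
[[.0,.001,.046,-.0],[.001,.002,.157,-.002],[.001,.003,.268,-.003],[.002,.004,.314,-.003],[.002,.004,.314,-.003]]
[[.0,.0,-.0,.0]]
t 10.63 end [545.  320.3 226.  173.5]
```

servo_tool([
  [0,0.001,0.046,0],
  [0.001,0.001,0.157,-0.002],
  [0.001,0.001,0.268,-0.003],
  [0.001,0.001,0.314,-0.003],
  [0.001,0.001,0.314,-0.003],
])

```text
t: 11.05
ee_pos: [544.1, 319.2, 220.8]
eef_rot: [-3.137, -0.006, 3.029]
force: [0.2, -0.1, 0.2]
opening: 85.8
grasp_force: 0.0
```

servo_tool([
  [0,0,0,0],
  [0,0,0,0],
])

```text
t: 11.22
ee_pos: [545.6, 320.5, 227.8]
eef_rot: [3.139, 0.003, 3.03]
force: [-0.3, -1.0, 0.0]
opening: 85.4
grasp_force: 0.0
```

servo_tool([
  [0,0,0,0],
  [0,0,0,0],
  [0,0,0,0],
  [0,0,0,0],
  [0,0,0,0],
], jaw=1)

```text
t: 11.63
ee_pos: [545.3, 320.6, 226.8]
eef_rot: [3.14, 0.002, 3.03]
force: [-0.8, -1.1, 6.3]
opening: 53.7
grasp_force: 53.2
```

```bash
python3 - <<'E'
from h import *
s=state();print(s['ee_pos'],s['eef_rot'],s['opening'],s['grasp_force'],s['force'])
p=[*s['ee_pos'][:2],226,173.4]
plan([[p[0],p[1],345,173.4],[485,130,345,173],[485,130,240,173]],p,settle=3)
E
```

```text
[545.309594   320.59281511 226.75063548] [3.14006235e+00 2.39215915e-03 3.02997205e+00] 53.65384014658344 53.22833061218262 [-0.83883321 -1.06317209  6.31069291]
[[.0,.0,-.038,.0],[.0,.0,-.137,.0],[.0,.0,-.26,.0],[.0,.0,-.359,.0],[.0,.0,-.397,.0]]
[[.005,-.025,-.0,.0],[.019,-.096,-.0,.001],[.039,-.202,-.0,.003],[.063,-.327,-.0,.004],[.088,-.452,-.0,.006]]
[[.02,-.106,-.0,.001],[.033,-.177,-.0,.002],[.038,-.202,-.0,.003],[.038,-.202,.033,.003],[.038,-.202,.121,.003]]
[[.0,.0,.108,.0],[.0,.0,.196,.0],[.0,.0,.229,.0],[.0,.0,.229,.0],[.0,.0,.229,.0]]
[[.0,.0,-.0,.0]]
t 11.63 end [485. 130. 240. 173.]
```

servo_tool([
  [0,0,-0.038,0],
  [0,0,-0.137,0],
  [0,0,-0.26,0],
  [0,0,-0.359,0],
  [0,0,-0.4,0],
])

```text
t: 12.05
ee_pos: [545.0, 320.6, 351.0]
eef_rot: [3.137, 0.006, 3.03]
force: [0.9, 0.9, -0.3]
opening: 53.7
grasp_force: 53.1
```

servo_tool([
  [0.005,-0.025,0,0],
  [0.019,-0.096,0,0.001],
  [0.039,-0.202,0,0.003],
  [0.063,-0.327,0,0.004],
  [0.088,-0.452,0,0.006],
])

```text
t: 12.47
ee_pos: [502.3, 187.1, 341.5]
eef_rot: [-3.139, -0.005, 3.026]
force: [0.9, -1.5, -1.5]
opening: 53.3
grasp_force: 53.4
```

servo_tool([
  [0.02,-0.106,0,0.001],
  [0.033,-0.177,0,0.002],
  [0.038,-0.202,0,0.003],
  [0.038,-0.202,0.033,0.003],
  [0.038,-0.202,0.121,0.003],
])

```text
t: 12.88
ee_pos: [485.8, 130.0, 310.2]
eef_rot: [3.139, 0.005, 3.022]
force: [0.7, 0.1, -1.1]
opening: 53.6
grasp_force: 53.4
```

servo_tool([
  [0,0,0.108,0],
  [0,0,0.196,0],
  [0,0,0.229,0],
  [0,0,0.229,0],
  [0,0,0.229,0],
])

```text
t: 13.3
ee_pos: [485.4, 130.4, 239.8]
eef_rot: [-3.142, -0.001, 3.024]
force: [0.0, -0.3, -0.7]
opening: 53.7
grasp_force: 53.3
```

```bash
python3 v.py g4; python3 inh.py g4
```

```text
g4 13.3 [485.4 130.4 239.8] [-3.1415e+00 -1.0000e-03  3.0238e+00]
53.46286619995935 53.33215355873108 [-0.6136203   0.29389479 -1.0314136 ]
tool-frame top: z 130.5 rect (array([ 0.6, -0.2]), array([27. , 52.8]), 0.6) xr [-11.9  13.4] yr [-25.9  25.1] tilt [0.006 0.005] 8850
```

servo_tool([
  [0,0,0.012,0],
  [0,0,0.025,0],
  [0,0,0.038,0],
  [0,0,0.044,0],
  [0,0,0.046,0],
])

```text
t: 13.77
ee_pos: [485.4, 129.7, 226.8]
eef_rot: [3.141, 0.001, 3.023]
force: [-3.0, -1.5, 6.7]
opening: 53.5
grasp_force: 54.0
```

servo_tool([
  [0,0,0.003,0],
  [0,0,0.006,0],
  [0,0,0.006,0],
  [0,0,0.006,0],
])

```text
t: 14.1
ee_pos: [485.5, 129.7, 226.7]
eef_rot: [3.141, 0.001, 3.023]
force: [-7.6, -3.2, 14.2]
opening: 53.6
grasp_force: 55.2
```

servo_tool([
  [0,0,-0.004,0],
  [0,0,-0.004,0],
  [0,0,-0.004,0],
  [0,0,-0.004,0],
], jaw=0)

```text
t: 14.43
ee_pos: [485.2, 129.8, 225.5]
eef_rot: [3.142, 0.0, 3.023]
force: [-0.9, -0.2, -0.4]
opening: 85.4
grasp_force: 0.0
```

```bash
python3 - <<'E'
from h import *
s=state();print(s['ee_pos'],s['eef_rot'],s['opening'],s['grasp_force'],s['force'])
plan([[485.3,129.7,300,173.3],[485.3,129.7,300,83]],settle=2)
E
```

```text
[485.24238507 129.76607481 225.45243399] [3.14152365e+00 1.04452647e-05 3.02297820e+00] 85.39216637646804 0.0 [-0.91106597 -0.192111   -0.41390241]
[[-.0,-.0,-.061,-.001],[-.0,-.0,-.184,-.002],[-.0,-.0,-.245,-.002],[-.0,-.0,-.245,.01],[-.0,-.0,-.245,.047]]
[[.0,.0,-.0,.06],[.0,.0,-.0,.143],[.0,.0,-.0,.245],[.0,.0,-.0,.364],[.0,.0,-.0,.499]]
[[.0,.0,-.0,.145],[.0,.0,-.0,.299],[.0,.0,-.0,.456],[.0,.0,-.0,.612],[.0,.0,-.0,.766]]
[[.0,.0,-.0,.145],[.0,.0,-.0,.28],[.0,.0,-.0,.399],[.0,.0,-.0,.502],[.0,.0,-.0,.584]]
[[.0,.0,-.0,.06],[.0,.0,-.0,.097],[.0,.0,-.0,.109],[.0,.0,-.0,.109],[.0,.0,-.0,.109]]
t 14.43 end [485.3 129.7 300.   83. ]
```

servo_tool([
  [0,0,-0.061,0],
  [0,0,-0.184,0],
  [0,0,-0.245,0],
  [0,0,-0.245,0.01],
  [0,0,-0.245,0.045],
])

```text
t: 14.85
ee_pos: [485.5, 129.8, 300.2]
eef_rot: [3.141, 0.003, 2.987]
force: [-1.2, 0.4, -0.9]
opening: 85.6
grasp_force: 0.0
```

servo_tool([
  [0,0,0,0.06],
  [0,0,0,0.143],
  [0,0,0,0.245],
  [0,0,0,0.364],
  [0,0,0,0.5],
])

```text
t: 15.27
ee_pos: [485.1, 129.8, 298.0]
eef_rot: [-3.141, -0.001, 2.59]
force: [0.5, 0.4, 1.5]
opening: 85.3
grasp_force: 0.0
```

servo_tool([
  [0,0,0,0.145],
  [0,0,0,0.3],
  [0,0,0,0.456],
  [0,0,0,0.612],
  [0,0,0,0.766],
])

```text
t: 15.68
ee_pos: [485.1, 129.7, 298.0]
eef_rot: [-3.14, -0.0, 1.987]
force: [-0.5, 0.2, -0.2]
opening: 85.2
grasp_force: 0.0
```

servo_tool([
  [0,0,0,0.145],
  [0,0,0,0.28],
  [0,0,0,0.4],
  [0,0,0,0.502],
  [0,0,0,0.584],
])

```text
t: 16.1
ee_pos: [485.1, 129.7, 298.0]
eef_rot: [-3.14, 0.0, 1.53]
force: [0.4, 0.5, 0.2]
opening: 85.5
grasp_force: 0.0
```

servo_tool([
  [0,0,0,0.06],
  [0,0,0,0.097],
  [0,0,0,0.109],
  [0,0,0,0.109],
  [0,0,0,0.109],
])

```text
t: 16.52
ee_pos: [485.2, 129.8, 298.6]
eef_rot: [-3.141, 0.0, 1.45]
force: [0.5, -0.5, -0.5]
opening: 85.0
grasp_force: 0.0
```

```bash
cat > loose.py <<'E'
from h import *
import sys
c=snap(sys.argv[1]); P=pts(c); x,y=map(float,sys.argv[2:4])
m=((P[...,2]>88)&(P[...,2]<99)&(abs(P[...,0]-x)<50)&(abs(P[...,1]-y)<50)&(c["img"].sum(-1)>180)).astype(np.uint8)
k,l,st,ce=cv2.connectedComponentsWithStats(m); i=1+st[1:,4].argmax(); q=P[l==i]; print(st[i],cv2.minAreaRect(q[:,:2].astype(np.float32)))
E
python3 loose.py w5 485 130
```

```text
w5 16.5167 [485.2 129.8 298.6] [-3.1408e+00  1.0000e-04  1.4498e+00]
[ 289  222   59  113 6354] ((485.6498718261719, 129.8543243408203), (53.92183303833008, 26.12614631652832), 83.2512435913086)
```

servo_tool([
  [0,0.001,0.035,0],
  [0,0.001,0.13,0],
  [0,0.001,0.22,0],
  [0,0.001,0.26,0],
  [0,0.001,0.26,0],
])

```text
t: 16.98
ee_pos: [484.4, 129.5, 217.4]
eef_rot: [-3.135, 0.002, 1.449]
force: [0.2, -0.7, -1.0]
opening: 85.1
grasp_force: 0.0
```

servo_tool([
  [0,0,0,0],
  [0,0,0,0],
])

```text
t: 17.15
ee_pos: [486.1, 129.9, 222.6]
eef_rot: [3.139, -0.001, 1.449]
force: [0.2, 0.2, -0.1]
opening: 85.6
grasp_force: 0.0
```

servo_tool([
  [0,0,0,0],
  [0,0,0,0],
  [0,0,0,0],
  [0,0,0,0],
  [0,0,0,0],
], jaw=1)

```text
t: 17.57
ee_pos: [485.6, 129.8, 221.5]
eef_rot: [3.141, -0.0, 1.449]
force: [1.5, -0.6, 15.0]
opening: 25.3
grasp_force: 21.1
```

```bash
python3 - <<'E'
from h import *
s=state();print(s['ee_pos'],s['eef_rot'],s['opening'],s['grasp_force'],s['force'])
p=[*s['ee_pos'][:2],222,83.07]
plan([[p[0],p[1],380,83.0],[484.7,-196.2,380,82.8]],p,settle=3)
E
```

```text
[485.60304967 129.75725908 221.46060745] [ 3.14096857e+00 -2.49838701e-04  1.44913975e+00] 25.347538518090094 21.061594784259796 [ 1.47259337 -0.64738479 14.95719895]
[[.0,.0,-.026,.0],[.0,.0,-.099,.0],[.0,.0,-.205,.001],[.0,.0,-.322,.001],[.0,.0,-.428,.001]]
[[.0,.0,-.073,.0],[.0,.0,-.099,.0],[-.016,.002,-.099,.0],[-.062,.007,-.099,.001],[-.136,.016,-.099,.001]]
[[-.097,.012,-.0,.0],[-.212,.026,-.0,.001],[-.339,.041,-.0,.001],[-.469,.056,-.0,.002],[-.595,.072,-.0,.002]]
[[-.115,.014,-.0,.0],[-.212,.026,-.0,.001],[-.286,.035,-.0,.001],[-.332,.041,-.0,.001],[-.348,.043,-.0,.001]]
[[.0,.0,-.0,.0],[.0,.0,-.0,.0],[.0,.0,-.0,.0]]
t 17.57 end [ 484.7 -196.2  380.    82.8]
```

servo_tool([
  [0,0,0,0],
  [0,0,0,0],
])

```text
t: 17.73
ee_pos: [485.7, 129.8, 221.5]
eef_rot: [3.141, -0.0, 1.449]
force: [0.2, 0.2, 2.7]
opening: 25.6
grasp_force: 49.9
```

servo_tool([
  [0,0,-0.026,0],
  [0,0,-0.099,0],
  [0,0,-0.205,0.001],
  [0,0,-0.322,0.001],
  [0,0,-0.428,0.001],
])

```text
t: 18.15
ee_pos: [485.1, 129.7, 351.3]
eef_rot: [-3.141, 0.0, 1.448]
force: [1.7, 0.3, -1.6]
opening: 25.2
grasp_force: 49.4
```

servo_tool([
  [0,0,-0.073,0],
  [0,0,-0.099,0],
  [-0.016,0.002,-0.099,0],
  [-0.062,0.007,-0.099,0.001],
  [-0.136,0.016,-0.099,0.001],
])

```text
t: 18.57
ee_pos: [485.0, 88.9, 376.7]
eef_rot: [-3.138, 0.0, 1.45]
force: [0.4, 0.4, -2.8]
opening: 25.5
grasp_force: 49.4
```

servo_tool([
  [-0.097,0.012,0,0],
  [-0.212,0.026,0,0.001],
  [-0.339,0.041,0,0.001],
  [-0.469,0.056,0,0.002],
  [-0.595,0.072,0,0.002],
])

```text
t: 18.98
ee_pos: [484.0, -93.2, 376.5]
eef_rot: [-3.137, -0.001, 1.446]
force: [1.2, -0.1, -1.7]
opening: 25.2
grasp_force: 49.4
```

servo_tool([
  [-0.115,0.014,0,0],
  [-0.212,0.026,0,0.001],
  [-0.286,0.035,0,0.001],
  [-0.332,0.041,0,0.001],
  [-0.348,0.043,0,0.001],
])

```text
t: 19.4
ee_pos: [484.2, -198.2, 376.9]
eef_rot: [-3.138, -0.001, 1.443]
force: [0.4, 0.1, -1.4]
opening: 25.3
grasp_force: 49.4
```

servo_tool([
  [0,0,0,0],
  [0,0,0,0],
  [0,0,0,0],
])

```text
t: 19.65
ee_pos: [484.8, -195.2, 378.9]
eef_rot: [-3.141, -0.001, 1.447]
force: [-0.2, 0.5, -1.1]
opening: 25.6
grasp_force: 49.4
```

```bash
python3 v.py g5; python3 inh.py g5
```

```text
g5 19.65 [ 484.8 -195.2  378.9] [-3.1411e+00 -7.0000e-04  1.4466e+00]
25.362695608333066 49.421616196632385 [ 0.71802746  0.85506432 -1.79797591]
tool-frame top: z 125.3 rect (array([ 5.7, -0.2]), array([26.1, 43.3]), 89.8) xr [-14.4  26.9] yr [-12.7  12.4] tilt [ 0.017 -0.002] 11265
```

servo_tool([
  [-0.002,0,0.03,0],
  [-0.002,0,0.1,0],
  [-0.002,0,0.18,0],
  [-0.002,0,0.24,0],
  [-0.002,0,0.28,0],
])

```text
t: 20.12
ee_pos: [484.1, -196.1, 292.3]
eef_rot: [-3.139, -0.001, 1.446]
force: [-0.0, 0.4, -1.8]
opening: 25.3
grasp_force: 49.4
```

servo_tool([
  [0,0,0.03,0],
  [0,0,0.05,0],
  [0,0,0.06,0],
  [0,0,0.06,0],
  [0,0,0.06,0],
])

```text
t: 20.53
ee_pos: [484.8, -197.0, 278.0]
eef_rot: [3.14, 0.0, 1.445]
force: [-0.1, 0.1, -1.8]
opening: 25.6
grasp_force: 49.4
```

```bash
python3 v.py g6; python3 inh.py g6
```

```text
g6 20.5333 [ 484.8 -197.   278. ] [3.1402e+00 4.0000e-04 1.4452e+00]
25.335711113998236 49.42223846912384 [ 0.33113586 -0.10214018 -1.25938254]
tool-frame top: z 125.5 rect (array([ 5.1, -0.1]), array([26.2, 44.8]), 89.8) xr [-15.7  26.9] yr [-12.8  12.5] tilt [ 0.018 -0.   ] 13014
```

Position is good; lower to the floor.

servo_tool([
  [0.002,0,0.02,0],
  [0.002,0,0.05,0],
  [0.002,0,0.08,0],
  [0.002,0,0.1,0],
  [0.002,0,0.103,0],
])

```text
t: 21.0
ee_pos: [484.1, -196.1, 244.0]
eef_rot: [-3.138, -0.001, 1.445]
force: [0.5, -1.3, -1.7]
opening: 25.4
grasp_force: 49.4
```

servo_tool([
  [0,0,0.006,0],
  [0,0,0.012,0],
  [0,0,0.018,0],
  [0,0,0.018,0],
  [0,0,0.018,0],
])

```text
t: 21.42
ee_pos: [484.8, -196.4, 243.5]
eef_rot: [3.141, 0.0, 1.445]
force: [-7.5, 3.4, 14.4]
opening: 25.4
grasp_force: 51.4
```

servo_tool([
  [0,0,-0.003,0],
  [0,0,-0.003,0],
  [0,0,-0.003,0],
  [0,0,-0.003,0],
], jaw=0)

```text
t: 21.75
ee_pos: [484.7, -196.4, 241.8]
eef_rot: [3.141, 0.0, 1.445]
force: [0.6, -0.4, -0.7]
opening: 72.7
grasp_force: 0.0
```

```bash
python3 - <<'E'
from h import *
s=state();print(s['ee_pos'],s['eef_rot'],s['opening'],s['grasp_force'],s['force'])
x,y=s['ee_pos'][:2]
plan([[x,y,335,83],[491.8,323.0,325,173.2]],settle=3)
E
```

```text
[ 484.65449766 -196.38736341  241.7886003 ] [3.14124030e+00 3.54364110e-06 1.44510831e+00] 72.73172895626544 0.0 [ 0.57624482 -0.39765208 -0.74392696]
[[.0,.0,-.045,-.001],[.0,.0,-.154,-.002],[.0,.0,-.263,-.004],[.0,.0,-.308,-.004],[.01,-.001,-.308,-.016]]
[[.029,-.003,.001,-.033],[.076,-.008,.001,-.088],[.14,-.014,.003,-.163],[.22,-.022,.004,-.256],[.315,-.031,.006,-.366]]
[[.105,.02,.002,-.124],[.22,.042,.004,-.259],[.341,.065,.007,-.402],[.467,.089,.009,-.55],[.594,.113,.012,-.7]]
[[.095,.086,.002,-.148],[.186,.169,.005,-.291],[.272,.248,.007,-.426],[.352,.319,.009,-.55],[.422,.383,.011,-.66]]
[[.025,.077,.002,-.093],[.045,.138,.003,-.168],[.06,.183,.004,-.223],[.069,.211,.004,-.256],[.072,.22,.004,-.268]]
[[.0,.0,-.0,.0],[.0,.0,-.0,.0],[.0,.0,-.0,.0]]
t 21.75 end [491.8 323.  325.  173.2]
```

servo_tool([
  [0,0,-0.045,0],
  [0,0,-0.154,-0.002],
  [0,0,-0.263,-0.004],
  [0,0,-0.308,-0.004],
  [0.01,-0.001,-0.308,-0.016],
])

```text
t: 22.17
ee_pos: [485.2, -193.9, 338.6]
eef_rot: [3.134, 0.003, 1.457]
force: [-0.4, -0.6, 1.4]
opening: 85.0
grasp_force: 0.0
```

servo_tool([
  [0.029,-0.003,0.001,-0.033],
  [0.076,-0.008,0.001,-0.088],
  [0.14,-0.014,0.003,-0.163],
  [0.22,-0.022,0.004,-0.256],
  [0.315,-0.031,0.006,-0.366],
])

```text
t: 22.58
ee_pos: [485.6, -97.4, 330.1]
eef_rot: [-3.138, -0.002, 1.749]
force: [0.9, 0.5, -0.4]
opening: 85.4
grasp_force: 0.0
```

servo_tool([
  [0.105,0.02,0.002,-0.124],
  [0.22,0.042,0.004,-0.259],
  [0.341,0.065,0.007,-0.402],
  [0.467,0.089,0.009,-0.55],
  [0.594,0.113,0.012,-0.7],
])

```text
t: 23.0
ee_pos: [487.7, 85.2, 326.7]
eef_rot: [-3.139, -0.002, 2.302]
force: [1.2, 0.1, 0.2]
opening: 85.3
grasp_force: 0.0
```

servo_tool([
  [0.095,0.086,0.002,-0.148],
  [0.186,0.169,0.005,-0.291],
  [0.272,0.248,0.007,-0.426],
  [0.352,0.319,0.009,-0.55],
  [0.422,0.383,0.011,-0.66],
])

```text
t: 23.42
ee_pos: [489.6, 256.5, 323.1]
eef_rot: [-3.139, -0.003, 2.821]
force: [0.3, 0.3, 0.5]
opening: 85.5
grasp_force: 0.0
```

servo_tool([
  [0.025,0.077,0.002,-0.093],
  [0.045,0.138,0.003,-0.168],
  [0.06,0.183,0.004,-0.223],
  [0.069,0.211,0.004,-0.256],
  [0.072,0.22,0.004,-0.268],
])

```text
t: 23.83
ee_pos: [491.2, 324.4, 323.1]
eef_rot: [-3.141, -0.002, 3.026]
force: [0.4, -0.5, 0.2]
opening: 85.3
grasp_force: 0.0
```

servo_tool([
  [0,0,0,0],
  [0,0,0,0],
  [0,0,0,0],
])

```text
t: 24.08
ee_pos: [491.8, 322.5, 324.3]
eef_rot: [-3.141, 0.0, 3.022]
force: [0.0, -0.3, -0.1]
opening: 85.9
grasp_force: 0.0
```

```bash
python3 loose.py w6 491.7 323; python3 - <<'E'
from h import *
c2=cams.capture("top"); P2=pts(c2)
for x,y in((517,-52.5),(484.7,-196.2)):
    m=(abs(P2[...,0]-x)<30)&(abs(P2[...,1]-y)<26)&(P2[...,2]>105)&(P2[...,2]<125); q=P2[m]
    print("seated top",m.sum(),np.median(q,0).round(1),cv2.minAreaRect(q[:,:2].astype(np.float32)))
P=P2.reshape(-1,3); np.savez("top2.npz",**c2)
E
```

```text
w6 24.0833 [491.8 322.5 324.3] [-3.1415e+00  1.0000e-04  3.0221e+00]
[ 265  220  107   92 7348] ((493.8121643066406, 322.4896240234375), (54.159019470214844, 47.40999984741211), 83.42582702636719)
seated top 325 [517.1 -53.4 117.2] ((517.3995971679688, -52.62565612792969), (51.00376510620117, 34.579036712646484), 88.10546112060547)
seated top 257 [ 484.4 -196.7  117.2] ((479.9590148925781, -196.8472442626953), (55.19464874267578, 36.294776916503906), 83.0020523071289)
```

servo_tool([
  [0,0,0.046,0],
  [0,0.001,0.157,-0.002],
  [0,0.001,0.268,-0.003],
  [0,0.001,0.318,-0.003],
  [0,0.001,0.322,-0.003],
])

```text
t: 24.6
ee_pos: [490.7, 322.5, 223.2]
eef_rot: [-3.137, -0.006, 3.025]
force: [0.0, -0.5, -1.2]
opening: 85.4
grasp_force: 0.0
```

servo_tool([
  [0,0,0,0],
  [0,0,0,0],
])

```text
t: 24.77
ee_pos: [492.2, 323.7, 229.7]
eef_rot: [3.14, 0.002, 3.026]
force: [0.8, -0.2, 0.1]
opening: 85.3
grasp_force: 0.0
```

servo_tool([
  [0,0,0,0],
  [0,0,0,0],
  [0,0,0,0],
  [0,0,0,0],
  [0,0,0,0],
], jaw=1)

```text
t: 25.18
ee_pos: [492.0, 323.8, 229.3]
eef_rot: [3.14, 0.002, 3.026]
force: [-0.2, -1.3, 5.8]
opening: 53.3
grasp_force: 53.4
```

```bash
python3 - <<'E'
from h import *
s=state();print(s['ee_pos'],s['eef_rot'],s['opening'],s['grasp_force'],s['force'])
p=[*s['ee_pos'][:2],227,173.3]
plan([[p[0],p[1],348,173.3],[475,110,348,167.3],[475,110,242,167.3]],p,settle=3)
E
```

```text
[492.01964887 323.80306935 229.33754543] [3.14007146e+00 2.21630194e-03 3.02610146e+00] 53.29822207459156 53.37305724620819 [-0.23573652 -1.28337993  5.82454163]
[[.0,.0,-.039,.0],[.0,.0,-.139,.0],[.0,.0,-.264,.0],[.0,.0,-.365,.0],[.0,.0,-.403,.0]]
[[-.001,-.022,-.0,.004],[-.003,-.084,-.0,.016],[-.007,-.179,-.0,.033],[-.011,-.295,-.0,.055],[-.016,-.419,-.0,.078]]
[[-.012,-.116,-.0,.022],[-.021,-.211,-.0,.039],[-.027,-.272,-.0,.051],[-.029,-.294,-.0,.055],[-.029,-.294,.034,.055]]
[[.0,.0,.088,.0],[.0,.0,.198,.0],[.0,.0,.286,.0],[.0,.0,.32,.0],[.0,.0,.32,.0]]
[[.0,.0,-.0,.0],[.0,.0,-.0,.0]]
t 25.18 end [475.  110.  242.  167.3]
```

servo_tool([
  [0,0,-0.039,0],
  [0,0,-0.139,0],
  [0,0,-0.264,0],
  [0,0,-0.365,0],
  [0,0,-0.403,0],
])

```text
t: 25.6
ee_pos: [491.8, 323.8, 354.6]
eef_rot: [3.137, 0.006, 3.026]
force: [1.1, -0.2, -1.2]
opening: 53.7
grasp_force: 54.5
```

servo_tool([
  [-0.001,-0.022,0,0.004],
  [-0.003,-0.084,0,0.016],
  [-0.007,-0.179,0,0.033],
  [-0.011,-0.295,0,0.055],
  [-0.016,-0.419,0,0.078],
])

```text
t: 26.02
ee_pos: [481.0, 197.0, 345.2]
eef_rot: [-3.139, -0.005, 2.965]
force: [1.0, 0.0, -1.7]
opening: 53.2
grasp_force: 54.5
```

servo_tool([
  [-0.012,-0.116,0,0.022],
  [-0.021,-0.211,0,0.039],
  [-0.027,-0.272,0,0.051],
  [-0.029,-0.294,0,0.055],
  [-0.029,-0.294,0.034,0.055],
])

```text
t: 26.43
ee_pos: [474.9, 108.6, 337.9]
eef_rot: [3.141, 0.0, 2.919]
force: [0.4, 0.9, -2.0]
opening: 53.4
grasp_force: 54.3
```

servo_tool([
  [0,0,0.088,0],
  [0,0,0.198,0],
  [0,0,0.286,0],
  [0,0,0.31,0],
  [0,0,0.31,0],
])

```text
t: 26.85
ee_pos: [473.9, 110.6, 241.7]
eef_rot: [-3.139, -0.007, 2.923]
force: [0.4, -0.2, -2.0]
opening: 53.5
grasp_force: 54.2
```

servo_tool([
  [0,0,0,0],
  [0,0,0,0],
])

```text
t: 27.02
ee_pos: [475.6, 110.4, 247.0]
eef_rot: [3.14, 0.003, 2.922]
force: [0.0, 0.5, -2.6]
opening: 53.3
grasp_force: 54.2
```

```bash
python3 v.py g7; python3 inh.py g7
```

```text
g7 27.0167 [475.6 110.4 247. ] [3.1404e+00 2.7000e-03 2.9223e+00]
52.98372207679684 54.2284494638443 [ 0.33186223 -0.32026069 -2.97535758]
tool-frame top: z 133.0 rect (array([ 0.4, -0.1]), array([43.4, 54. ]), 1.0) xr [-19.8  21.4] yr [-26.3  25.5] tilt [0.008 0.007] 13094
```

servo_tool([
  [0,0,0.012,0],
  [0,0,0.027,0],
  [0,0,0.042,0],
  [0,0,0.053,0],
  [0,0,0.057,0],
])

```text
t: 27.48
ee_pos: [475.2, 109.8, 229.4]
eef_rot: [3.142, 0.001, 2.922]
force: [-7.1, -3.2, 16.8]
opening: 53.7
grasp_force: 56.3
```

servo_tool([
  [0,0,0.004,0],
  [0,0,0.008,0],
  [0,0,0.008,0],
  [0,0,0.008,0],
])

```text
t: 27.82
ee_pos: [475.4, 109.8, 229.3]
eef_rot: [3.142, 0.002, 2.922]
force: [-12.3, -4.8, 23.9]
opening: 53.4
grasp_force: 57.3
```

servo_tool([
  [0,0,-0.007,0],
  [0,0,-0.007,0],
  [0,0,-0.007,0],
  [0,0,-0.007,0],
], jaw=0)

```text
t: 28.15
ee_pos: [474.9, 109.9, 227.6]
eef_rot: [-3.142, -0.0, 2.922]
force: [0.3, -0.4, -0.1]
opening: 85.5
grasp_force: 0.0
```

```bash
python3 - <<'E'
from h import *
s=state();print(s['ee_pos'],s['eef_rot'],s['opening'],s['grasp_force'],s['force'])
x,y=s['ee_pos'][:2]
plan([[x,y,302,167.4],[x,y,302,77.4]],settle=2)
E
```

```text
[474.94684723 109.91325637 227.64759224] [-3.14156816e+00 -3.18126630e-04  2.92172738e+00] 85.47705577087689 0.0 [ 0.30749494 -0.35638642 -0.10207347]
[[.0,.0,-.061,.0],[.0,.0,-.184,.0],[.0,.0,-.245,.0],[.0,.0,-.245,.012],[.0,.0,-.245,.049]]
[[.0,.0,-.0,.06],[.0,.0,-.0,.142],[.0,.0,-.0,.244],[.0,.0,-.0,.363],[.0,.0,-.0,.497]]
[[.0,.0,-.0,.145],[.0,.0,-.0,.298],[.0,.0,-.0,.454],[.0,.0,-.0,.61],[.0,.0,-.0,.763]]
[[.0,.0,-.0,.145],[.0,.0,-.0,.279],[.0,.0,-.0,.398],[.0,.0,-.0,.5],[.0,.0,-.0,.582]]
[[.0,.0,-.0,.06],[.0,.0,-.0,.097],[.0,.0,-.0,.109],[.0,.0,-.0,.109],[.0,.0,-.0,.109]]
t 28.15 end [474.9 109.9 302.   77.4]
```

servo_tool([
  [0,0,-0.061,0],
  [0,0,-0.184,0],
  [0,0,-0.245,0],
  [0,0,-0.245,0.012],
  [0,0,-0.245,0.049],
])

```text
t: 28.57
ee_pos: [475.2, 110.0, 302.4]
eef_rot: [3.141, 0.002, 2.883]
force: [-1.1, -0.6, -0.4]
opening: 85.5
grasp_force: 0.0
```

servo_tool([
  [0,0,0,0.06],
  [0,0,0,0.142],
  [0,0,0,0.244],
  [0,0,0,0.363],
  [0,0,0,0.497],
])

```text
t: 28.98
ee_pos: [474.8, 109.9, 300.2]
eef_rot: [-3.14, -0.001, 2.488]
force: [0.3, -0.2, 0.2]
opening: 85.8
grasp_force: 0.0
```

servo_tool([
  [0,0,0,0.145],
  [0,0,0,0.298],
  [0,0,0,0.454],
  [0,0,0,0.61],
  [0,0,0,0.763],
])

```text
t: 29.4
ee_pos: [474.9, 109.9, 300.2]
eef_rot: [-3.14, -0.0, 1.887]
force: [0.4, 0.3, 1.0]
opening: 85.7
grasp_force: 0.0
```

servo_tool([
  [0,0,0,0.145],
  [0,0,0,0.279],
  [0,0,0,0.398],
  [0,0,0,0.5],
  [0,0,0,0.582],
])

```text
t: 29.82
ee_pos: [474.8, 109.9, 300.2]
eef_rot: [-3.14, 0.0, 1.432]
force: [-0.2, -0.0, 0.3]
opening: 85.7
grasp_force: 0.0
```

servo_tool([
  [0,0,0,0.06],
  [0,0,0,0.097],
  [0,0,0,0.109],
  [0,0,0,0.109],
  [0,0,0,0.109],
])

```text
t: 30.23
ee_pos: [474.9, 109.9, 300.9]
eef_rot: [-3.141, 0.0, 1.352]
force: [-0.6, 0.2, 1.2]
opening: 85.5
grasp_force: 0.0
```

```bash
python3 loose.py w7 475 110
```

```text
w7 30.2333 [474.9 109.9 300.9] [-3.1408e+00  2.0000e-04  1.3517e+00]
[  273   220    94   113 10090] ((476.02862548828125, 109.65160369873047), (54.52607727050781, 42.128929138183594), 78.00926208496094)
```

servo_tool([
  [0,0.003,0.035,0],
  [0,0.003,0.13,-0.005],
  [0,0.003,0.22,-0.008],
  [0,0.003,0.265,-0.008],
  [0,0.003,0.265,-0.008],
])

```text
t: 30.7
ee_pos: [474.5, 109.5, 217.6]
eef_rot: [-3.135, 0.003, 1.357]
force: [-0.9, -0.6, 0.3]
opening: 85.5
grasp_force: 0.0
```

servo_tool([
  [0,0,0,0],
  [0,0,0,0],
])

```text
t: 30.87
ee_pos: [476.3, 109.8, 223.0]
eef_rot: [3.14, -0.001, 1.357]
force: [-0.4, -0.6, -0.3]
opening: 85.5
grasp_force: 0.0
```

servo_tool([
  [0,0,0,0],
  [0,0,0,0],
  [0,0,0,0],
  [0,0,0,0],
  [0,0,0,0],
], jaw=1)

```text
t: 31.28
ee_pos: [476.1, 109.8, 222.8]
eef_rot: [3.14, -0.001, 1.357]
force: [-0.1, -0.3, 3.6]
opening: 41.6
grasp_force: 51.8
```

servo_tool([
  [0,0,0,0],
  [0,0,0,0],
])

```text
t: 31.45
ee_pos: [476.1, 109.8, 222.8]
eef_rot: [3.14, -0.001, 1.357]
force: [-0.9, 0.6, 5.2]
opening: 41.7
grasp_force: 51.9
```

```bash
python3 - <<'E'
from h import *
s=state();print(s['ee_pos'],s['eef_rot'],s['opening'],s['grasp_force'],s['force'])
p=[*s['ee_pos'][:2],222,77.7]
plan([[p[0],p[1],382,77.7],[460.4,-337.1,382,77.4]],p,settle=3)
E
```

```text
[476.12840581 109.77540231 222.80343004] [ 3.14025757e+00 -6.42609037e-04  1.35725091e+00] 41.65206591633732 51.886088848114014 [-0.9168623   0.57974167  5.17024969]
[[.0,.0,-.026,.0],[.0,.0,-.1,.0],[.0,.0,-.207,.0],[.0,.0,-.326,.0],[.0,.0,-.433,.0]]
[[.0,.0,-.074,.0],[.0,.0,-.1,.0],[-.011,.002,-.1,.0],[-.044,.008,-.1,.0],[-.098,.018,-.1,.0]]
[[-.073,.013,-.0,.0],[-.164,.03,-.0,.001],[-.268,.049,-.0,.001],[-.384,.07,-.0,.002],[-.508,.092,-.0,.002]]
[[-.127,.023,-.0,.001],[-.255,.047,-.0,.001],[-.378,.069,-.0,.002],[-.494,.091,-.0,.002],[-.598,.11,-.0,.003]]
[[-.09,.017,-.0,.0],[-.164,.03,-.0,.001],[-.218,.04,-.0,.001],[-.251,.047,-.0,.001],[-.262,.049,-.0,.001]]
[[.0,.0,-.0,.0],[.0,.0,-.0,.0],[.0,.0,-.0,.0]]
t 31.45 end [ 460.4 -337.1  382.    77.4]
```

servo_tool([
  [0,0,-0.026,0],
  [0,0,-0.1,0],
  [0,0,-0.207,0],
  [0,0,-0.326,0],
  [0,0,-0.433,0],
])

```text
t: 31.87
ee_pos: [475.4, 109.6, 353.4]
eef_rot: [-3.14, 0.0, 1.357]
force: [1.7, -0.1, -2.1]
opening: 41.3
grasp_force: 51.2
```

servo_tool([
  [0,0,-0.074,0],
  [0,0,-0.1,0],
  [-0.011,0.002,-0.1,0],
  [-0.044,0.008,-0.1,0],
  [-0.098,0.018,-0.1,0],
])

```text
t: 32.28
ee_pos: [474.6, 79.7, 379.2]
eef_rot: [-3.137, 0.001, 1.359]
force: [-0.0, -0.6, -2.3]
opening: 41.6
grasp_force: 51.2
```

servo_tool([
  [-0.073,0.013,0,0],
  [-0.164,0.03,0,0.001],
  [-0.268,0.049,0,0.001],
  [-0.384,0.07,0,0.002],
  [-0.508,0.092,0,0.002],
])

```text
t: 32.7
ee_pos: [468.8, -76.8, 379.0]
eef_rot: [-3.137, -0.0, 1.356]
force: [1.2, -0.4, -2.0]
opening: 41.5
grasp_force: 51.2
```

servo_tool([
  [-0.127,0.023,0,0.001],
  [-0.255,0.047,0,0.001],
  [-0.378,0.069,0,0.002],
  [-0.494,0.091,0,0.002],
  [-0.598,0.11,0,0.003],
])

```text
t: 33.12
ee_pos: [462.3, -260.1, 378.7]
eef_rot: [-3.137, -0.001, 1.352]
force: [0.8, 1.0, -1.5]
opening: 41.3
grasp_force: 51.2
```

servo_tool([
  [-0.09,0.017,0,0],
  [-0.164,0.03,0,0.001],
  [-0.218,0.04,0,0.001],
  [-0.251,0.047,0,0.001],
  [-0.262,0.049,0,0.001],
])

```text
t: 33.53
ee_pos: [460.1, -338.8, 379.2]
eef_rot: [-3.138, -0.002, 1.35]
force: [0.4, 0.7, -1.7]
opening: 41.2
grasp_force: 51.2
```

servo_tool([
  [0,0,0,0],
  [0,0,0,0],
  [0,0,0,0],
])

```text
t: 33.78
ee_pos: [461.1, -336.3, 381.7]
eef_rot: [-3.141, -0.0, 1.354]
force: [0.7, 0.0, -2.0]
opening: 41.6
grasp_force: 51.2
```

```bash
python3 v.py g8; python3 inh.py g8; python3 - <<'E'
from h import *
c=dict(np.load("g8.npz")); P=pts(c)
m=((P[...,2]>126)&(P[...,2]<138)&(P[...,0]>400)&(P[...,0]<560)&(c["z_map"]>0)&(P[...,1]>-320)).astype(np.uint8)
k,l,st,ce=cv2.connectedComponentsWithStats(m)
for i in range(1,k):
    if st[i,4]>400: print(st[i],cv2.minAreaRect(P[l==i][:,:2].astype(np.float32)))
r=np.radians(-12.7); d=P[...,:2]-[460.4,-337.1]; X=d@[np.cos(r),np.sin(r)]; Y=d@[-np.sin(r),np.cos(r)]
q=X[(P[...,2]>44)&(P[...,2]<52)&(abs(X)<60)&(Y>-5)&(Y<18)]; print(np.percentile(q[q<0],[1,99]),np.percentile(q[q>0],[1,99]),len(q))
E
```

```text
g8 33.7833 [ 461.1 -336.3  381.7] [-3.1413e+00 -5.0000e-04  1.3536e+00]
41.443742384162256 51.22590780258179 [ 0.61621354  0.24735395 -1.92816475]
tool-frame top: z 126.6 rect (array([ 5.7, -0.1]), array([43.3, 42.4]), 0.3) xr [-14.6  26.9] yr [-20.3  20.1] tilt [0.021 0.001] 16995
[ 258   25  104   44 3410] ((479.9104919433594, -232.6195068359375), (15.358674049377441, 50.162757873535156), 82.94745635986328)
[ 270  173   94   28 2551] ((468.3506164550781, -301.88519287109375), (15.183216094970703, 49.98969650268555), 77.63471221923828)
[-44.98875883 -24.51570169] [24.07475881 44.69588315] 1325
```

servo_tool([
  [-0.002,-0.001,0.03,0],
  [-0.002,-0.001,0.1,0],
  [-0.002,-0.001,0.18,0],
  [-0.002,-0.001,0.25,0],
  [-0.002,-0.001,0.29,0],
])

```text
t: 34.25
ee_pos: [460.1, -336.8, 291.4]
eef_rot: [-3.138, -0.002, 1.353]
force: [-0.2, 0.3, -2.9]
opening: 41.5
grasp_force: 51.2
```

servo_tool([
  [0,0,0.03,0],
  [0,0,0.05,0],
  [0,0,0.06,0],
  [0,0,0.06,0],
  [0,0,0.06,0],
])

```text
t: 34.67
ee_pos: [460.7, -337.9, 277.9]
eef_rot: [3.14, 0.001, 1.352]
force: [0.4, 0.0, -2.4]
opening: 41.7
grasp_force: 51.2
```

```bash
python3 v.py g9; python3 inh.py g9
```

```text
g9 34.6667 [ 460.7 -337.9  277.9] [3.1401e+00 6.0000e-04 1.3525e+00]
41.734048420988984 51.22490465641022 [-0.46188993 -0.4490815  -1.91880077]
tool-frame top: z 126.7 rect (array([ 4., -0.]), array([42.2, 46.7]), 89.8) xr [-16.8  26.8] yr [-20.4  20.2] tilt [0.02  0.002] 18837
```

servo_tool([
  [0.001,0,0.02,0],
  [0.001,0,0.05,0],
  [0.001,0,0.075,0],
  [0.001,0,0.093,0],
  [0.001,0,0.098,0],
])

```text
t: 35.13
ee_pos: [460.2, -337.1, 245.5]
eef_rot: [-3.139, -0.001, 1.352]
force: [-0.8, 0.0, -1.7]
opening: 41.3
grasp_force: 51.2
```

servo_tool([
  [0,0,0.006,0],
  [0,0,0.012,0],
  [0,0,0.018,0],
  [0,0,0.018,0],
  [0,0,0.018,0],
])

```text
t: 35.55
ee_pos: [460.6, -337.5, 244.8]
eef_rot: [3.141, 0.001, 1.352]
force: [-6.4, 4.7, 11.8]
opening: 41.5
grasp_force: 52.9
```

Floor contact. Release and retreat, then verify.

servo_tool([
  [0,0,-0.003,0],
  [0,0,-0.003,0],
  [0,0,-0.003,0],
  [0,0,-0.003,0],
  [0,0,-0.003,0],
], jaw=0)

```text
t: 35.97
ee_pos: [460.6, -337.4, 242.8]
eef_rot: [-3.142, -0.0, 1.352]
force: [0.1, -0.6, 0.0]
opening: 85.5
grasp_force: 0.0
```

servo_tool([
  [0,0,-0.05,0],
  [0,0,-0.15,0],
  [0,0,-0.25,0],
  [0,0,-0.35,0],
  [0,0,-0.4,0],
])

```text
t: 36.38
ee_pos: [460.7, -337.5, 367.3]
eef_rot: [3.137, 0.002, 1.352]
force: [0.7, 0.7, 0.7]
opening: 85.3
grasp_force: 0.0
```

servo_tool([
  [0.03,0,0,0],
  [0.13,0,0,0],
  [0.25,0,0,0],
  [0.37,0,0,0],
  [0.49,0,0,0],
])

```text
t: 36.8
ee_pos: [492.3, -192.1, 361.3]
eef_rot: [-3.14, -0.001, 1.352]
force: [1.2, 0.1, -0.7]
opening: 85.1
grasp_force: 0.0
```

servo_tool([
  [0.1,0,0,0],
  [0.18,0,0,0],
  [0.22,0,0,0],
  [0.22,0,0,0],
  [0.22,0,0,0],
])

```text
t: 37.22
ee_pos: [506.6, -129.4, 362.2]
eef_rot: [-3.14, 0.0, 1.353]
force: [0.0, 0.1, -0.0]
opening: 85.7
grasp_force: 0.0
```

```bash
python3 - <<'E'
from h import *
for n in("top","side"):
    c2=cams.capture(n); P2=pts(c2); cv2.imwrite(f"pics/end_{n}.png",c2["img"][:,:,::-1])
    for x,y in((517,-52.5),(484.7,-196.2),(460.5,-337.5)):
        m=(abs(P2[...,0]-x)<27)&(abs(P2[...,1]-y)<24)&(P2[...,2]>105)&(P2[...,2]<125); q=P2[m]
        print(n,"seated top",m.sum(),np.median(q,0).round(1) if len(q) else 0)
E
```

```text
top seated top 296 [516.  -53.4 117.4]
top seated top 187 [ 484.5 -193.2  117.1]
top seated top 378 [ 460.5 -337.6  117.4]
side seated top 198 [520.3 -55.  118. ]
side seated top 114 [ 487.  -200.2  118.2]
side seated top 12 [ 439.4 -357.7  115.9]
```

View pics/end_side.png

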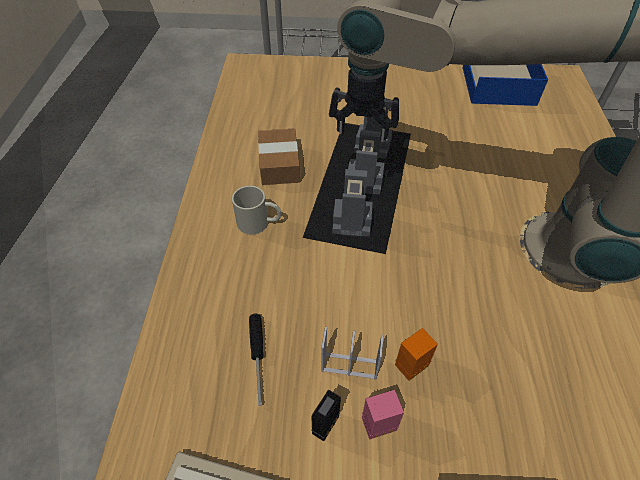

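The rack at px (352,355) is empty. Packs are seated at (355,187) and (369,147), and the third is hidden behind the gripper but its top reads 117 in the top view. The mug, screwdriver and carton haven't moved.

```bash
python3 -c "
from h import *
print(ticket.finish_job())"
```

```text
the job is handed in; nothing more can be done
None
```

The job is handed in: each of the three beige packs stands contacts down in its matching dock, and the top camera reads all three tops at about 117 mm, which is the seated height; the mug, screwdriver and carton were not moved.

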